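# Push the card pack between the clip tubs to the stamp pad

### The arm

A 6-joint arm with a two-finger parallel gripper is mounted at the origin on the work surface; the furniture and walls round the work are solid. World frame = base frame: x ahead of the robot, y to its left, z up, the work surface at z = 0. Lengths are in m, angles in rad, forces in N, time in s.
With the tool pointing down it reaches from about 0.375 to 0.975 m from the base axis. Payload 3.8 kg.
Tool frame: the origin (TCP) lies midway between the tips of the shut fingers; the grasp point (between the pads) lies 19 mm behind it; z points along the fingers, y is the direction in which the jaws open and shut (so a half turn about z gives the same grasp; the last joint's range is limited). The gripper opens to 85 mm and grips with 20 to 120 N. Pads are 22 mm wide; open, the fingers measure 114 mm over their backs; the gripper's body (76 mm by 85 mm) begins 54 mm behind the grasp point. The pads swing forward as they close: fully open they stand 13 mm farther back than shut.
Start: joints at [1.192, 0.264, 1.604, -0, 1.274, -0.037], TCP at [0.226, 0.636, 0.208] pointing down, gripper open.
Joint ranges: [-2.63, 2.63], [-0.94, 2.18], [0.31, 2.57], [-1.31, 4.45], [0, 2.66], [-2.55, 2.55]. Speed limits (rad/s): [2.57, 2.57, 3.14, 3.14, 3.14, 3.14].

### API

Orientations are given as a rotation vector (axis times angle).
In Python, from cell import monitor, eyes, order gives the robot as it stands. The module is installed in compiled form; this text tells all that it offers.
- The arm moves only by the tool jog_arm, never from a script. Its argument "series" is a list of rows, each an object with "travel": the shift along the tool's x, y, z in mm, a list of three; "turn": the turn about the tool's z in degrees. A call has exactly 10 rows; each row is the pose to reach, as a shift and turn from the pose commanded when the call began, along the tool's axes at that moment; what a row does not reach only later rows make up. A row lasts 1/10 s, in which the tool goes at most 50 mm and 8.59 degrees, less where a joint would pass 70% of its speed; a pose out of reach is approached as far as the arm can. A call with a gripper value outside its range is refused whole. "fingers" is the closure, from -1 (fully open) to 1 (shut), set as the call begins (left out, the last holds). The fingers move at their own pace and stop on an object; "squeeze" is the grip in N (left out, the last holds). Time passes only in rows, so rows that repeat a pose let the fingers close, or fill a call up. It gives the time, the measured TCP pose, the force and the opening at its end, in the units of the state.
- monitor.read_state(): the state, without advancing time (a new reading comes with each control period).
- eyes.capture(name): name is "scene" or "top" or "wrist"; returns a dict with "frame" (384x512x3 uint8, blue, green, red), "fovy" (degrees; the focal length in pixels is half the picture's height over the tangent of half this angle, whatever the lens; pixels are square), "cx", "cy" (the principal point, pixels), "rvec" (rotation vector, rad) and "tvec" (3), from world to camera coordinates, as OpenCV has them. Camera axes: x right, y down, z forward; pixel columns grow to the right and rows downward; lengths in m; the calibration is good to about 2 mm. A picture is of the moment at which its call begins. There is no depth.
- order.hand_in(): hands the job in, once; it reports no verdict.
Trained networks look in a picture, given as the dict that the camera call returned (one of the last four; its "shot" number tells which), for a name from the list of things; names that differ only in an ending like _2 or _b are one class to them, and where a whole thing is asked for, a point or a joint stands for the part that bears it (a point fixed in the world has none). Each returns a list of dicts, best first, with "score" (0 to 1); they miss things now and then, are a little off and sometimes report something else, mostly with a low value. They report only what shows in the picture. A call takes as long as a camera call. They do not tell look-alikes from the thing itself.
- eyes.find_in(picture, thing): "extent" ([centre column, centre row, width, height] in pixels, round what is visible of it).
- eyes.cut_out(picture, thing): "region" (384x512 bool, what is visible of it) and "extent" ([centre column, centre row, width, height] in pixels, round what is visible of it).
The state is a dict: "time": time; "qpos": joint angles; "qvel": joint speeds; "joint_efforts": joint torques, N m; "tcp_pos": TCP position; "orientation": TCP orientation; "contact_force": force on the tool from outside, world axes, zero at the start; "torque": the same for the moment, N m; "gripper_width": opening from 0.0 (shut) to 1.0 (fully open).
Only numpy, scipy, OpenCV 4.12 (cv2) and the standard library are available. Lean on these libraries where they do the work, as an engineer would, in place of code of your own. Each camera call takes 0.05 s, during which the arm holds its last target. There are 200 camera calls.

### The job

The banded pack of cards lying in front of the gap between the two round clip tubs is next for stamping: push it along the desk, endways through that gap and out at the other side, until its leading short end lies squarely before the middle of the stamp pad's long side, touching the pad or at most a finger's breadth (2 cm) from it. Only push it with the fingers: never lift it off the desk or tip it up, do not shove the stamp pad from its place, and leave the hand stamp and the ink bottle where they are.

Things in the scene. Friction and masses are not known exactly. Their poses are not given: they have to be found in the camera images.
- pack: The loose banded card pack to push, alone on the left (+y) of the gap (other packs lie elsewhere): a block 56 mm (its x) by 91 mm (its y) by 22 mm high, about 0.1 kg, sliding freely. Origin at the centre of its underside. It starts 112 to 138 mm before the gap's centre, turned up to 0.5 rad from the lane, its centre 8 to 38 mm off the lane's middle toward the robot (-x of gap).
- pack_front (a point): Middle of the pack's leading short end, at its foot: 45.5 mm from the pack's origin along its -y.
- tub_near: Round dark clip tub standing nearer to the robot, 62 mm across at the rim (56 mm at the foot), 36 mm high, fixed to the desk. Origin at the centre of its underside. Its x axis (turned 0.09 to 0.35 rad left of straight ahead) points to the axis of the other tub, 126 mm away.
- tub_far: The second clip tub, the same in shape and size, farther from the robot, also fixed. Origin at the centre of its underside. A tall desk lamp stands on the left beyond the pack (base about 0.14 m across, centre near x 0.55, y 0.40): keep the arm clear of it.
- gap (a point): Centre of the gap between the two tubs, on the desk. x points from the near tub to the far tub, y back along the lane to the side where the pack starts, so the pack travels toward -y. The gap is 64 mm wide at its narrowest.
- ink_pad: The closed, flat dark tin stamp pad lying loose beyond the gap, 76 mm (its x) by 118 mm (its y) by 17 mm high, 0.25 kg. Origin at the centre of its underside; its x axis points back along the lane to the gap within 0.08 rad, so its near long side lies at x = +38 mm. It lies 172 to 197 mm beyond the gap's centre, at most 8 mm off the lane.
- stamp: Upright wooden-handled hand stamp, 27 x 48 x 66 mm, loose, on the robot's side of the stamp pad. Leave it.
- bottle: Ink bottle, 33 mm across, 82 mm high, loose, on the wall side behind the far tub. Leave it.
Things that resemble listed ones, but are neither listed nor needed, are in the scene too. What is shaped like the pack but green is not meant.

How it is judged:
On the way:
1. the pack is between the two tubs, lying along the lane (y of pack in the frame of gap between -0.025 and 0.025 m and x of pack in the frame of gap between -0.015 and 0.015 m and height (world z) of pack below 0.008 m), for 0.05 s.
At the end, for the whole second after the job is handed in: The pack lies flat and still, wholly beyond the gap (centre 75 mm or more past it), the middle of its leading end 0 to 22 mm from the stamp pad's near long side, within 30 mm of the pad's middle sideways and 0.3 rad of square to it; the stamp pad is within 20 mm of where it started (y of pack in the frame of gap below -0.075 m and x of pack_front in the frame of ink_pad between 0.032 and 0.06 m and y of pack_front in the frame of ink_pad between -0.03 and 0.03 m and angle between the y axis of pack and the x axis of ink_pad, either way round below 0.3 rad and height (world z) of pack below 0.006 m and angle between pack's own z axis and vertical below 0.1 rad and linear speed of pack below 0.01 m/s and distance of ink_pad from where it was at the start of the episode below 0.02 m); the robot touches nothing.
It fails at once if the pack is lifted off the desk or tipped up (height (world z) of pack above 0.012 m or angle between pack's own z axis and vertical above 0.25 rad).
It fails at once if the stamp pad is shoved from its place (more than 20 mm) (distance of ink_pad from where it was at the start of the episode above 0.02 m).
It fails at once if the hand stamp or the ink bottle is disturbed (moved more than 20 mm) (distance of any of stamp, bottle from where it was at the start of the episode above 0.02 m).
It also fails if it takes over 64 s, if anything falls off the work surface, if the arm or the gripper's body presses on something with over 40 N, if the wrist force passes 120 N, or if a joint passes its speed limit or range.

## Working session

There is one attempt and no reset: what is moved stays moved. The work goes in short steps, Python scripts to look and compute and a tool call to move; the robot and the scene stay as the last step left them, time stands still between calls to the robot, and variables do not carry over. Pictures are saved under pics/ and viewed, on a budget of 10 in all, crops included, one or two more only if the job needs it, and the job is handed in when it is done.

Besides the shell and the picture viewer there is one more tool, called after "Request:" as name(argument=value, ...), one argument or row to a line, values as JSON. jog_arm: Moves the arm, as the interface text tells. Its arguments: {"type":"object","properties":{"series":{"type":"array","items":{"type":"object","properties":{"travel":{"type":"array","items":{"type":"number"}},"turn":{"type":"number"}}}},"fingers":{"type":"number"},"squeeze":{"type":"number"}},"required":["series"]}

```bash
mkdir -p pics; cat > h.py <<'E'
import numpy as np, cv2
from cell import monitor, eyes, order
def cam(p):
    f=p["frame"].shape[0]/2/np.tan(np.radians(p["fovy"])/2)
    K=np.array([[f,0,p["cx"]],[0,f,p["cy"]],[0,0,1]])
    return K,cv2.Rodrigues(np.array(p["rvec"],float))[0],np.array(p["tvec"],float).ravel()
def ground(p,uv,z=0.):
    K,R,t=cam(p); uv=np.atleast_2d(np.array(uv,float))
    d=(R.T@np.linalg.inv(K)@np.c_[uv,np.ones(len(uv))].T).T; c=-R.T@t
    return c+d*((z-c[2])/d[:,2])[:,None]
def proj(p,X):
    K,R,t=cam(p); q=(K@(R@np.atleast_2d(X).T+t[:,None])).T
    return q[:,:2]/q[:,2:]
E
python3 - <<'E'
from h import *
s=monitor.read_state(); print(s["time"],s["tcp_pos"],s["orientation"],s["gripper_width"])
ims=[]
for n in("top","scene"):
    p=eyes.capture(n); ims.append(p["frame"])
    K,R,t=cam(p); print(n,"cam",-R.T@t)
    for th in("pack","tub_near","ink_pad","stamp","bottle"):
        for r in eyes.cut_out(p,th)[:4]:
            c=max(cv2.findContours(r["region"].astype(np.uint8),0,2)[0],key=len)
            z={"pack":.022,"tub_near":.036,"ink_pad":.017}.get(th,.0)
            g=ground(p,c[:,0,:],z)[:,:2].astype(np.float32)
            print(th,round(r["score"],2),np.round(r["extent"]),[np.round(a,3) for a in cv2.minAreaRect(g)])
    cv2.imwrite(f"pics/{n}0.png",p["frame"])
E
```

```text
0.0 [0.22597026 0.63522488 0.20653668] [-0.53424055 -3.09536122  0.00343599] 0.9996054570908531
top cam [0.35042002 0.12104927 0.99324693]
pack 0.82 [236. 215.  39.  26.] [array([0.416, 0.175]), array([0.09 , 0.057]), np.float64(80.422)]
pack 0.56 [151. 241.  40.  38.] [array([0.356, 0.375]), array([0.059, 0.089]), np.float64(46.374)]
tub_near 0.78 [284. 220.  25.  26.] [array([0.412, 0.054]), array([0.06 , 0.058]), np.float64(0.138)]
ink_pad 0.63 [346. 171.  43.  52.] [array([ 0.534, -0.097]), array([0.12 , 0.078]), np.float64(21.104)]
stamp 0.47 [348. 220.  22.  21.] [array([ 0.407, -0.109]), array([0.031, 0.051]), np.float64(36.757)]
bottle 0.69 [259. 153.  16.  18.] [array([0.585, 0.115]), array([0.042, 0.031]), np.float64(0.422)]
scene cam [-0.11490236  0.45361369  0.67810399]
pack 0.76 [245. 231.  50.  37.] [array([0.408, 0.18 ]), array([0.098, 0.075]), np.float64(80.343)]
pack 0.7 [157. 291.  49.  56.] [array([0.351, 0.379]), array([0.066, 0.102]), np.float64(45.357)]
tub_near 0.79 [299. 204.  32.  32.] [array([0.401, 0.063]), array([0.059, 0.086]), np.float64(58.928)]
ink_pad 0.93 [325. 155.  63.  40.] [array([ 0.529, -0.091]), array([0.124, 0.089]), np.float64(21.088)]
stamp 0.73 [362. 179.  19.  30.] [array([ 0.433, -0.13 ]), array([0.029, 0.11 ]), np.float64(44.182)]
bottle 0.69 [238. 161.  16.  36.] [array([0.622, 0.095]), array([0.033, 0.122]), np.float64(64.043)]
```

View pics/top0.png

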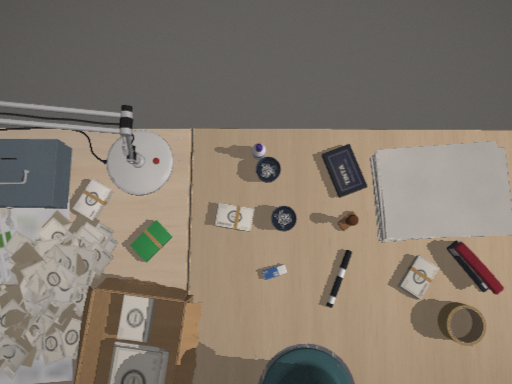

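View pics/scene0.png

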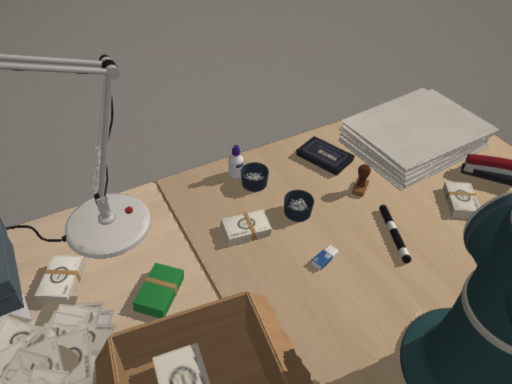

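The top view shows the target pack at (236,215), the near tub at (284,218), the far tub at (268,169), the pad at (346,171), the stamp at (348,220) and the bottle at (260,151). The other white packs and the green pack are off to the sides. Next I'll fit the gap frame.

```bash
cat >> h.py <<'E'
def rects(p,th,z,n=3):
    out=[]
    for r in eyes.cut_out(p,th)[:n]:
        c=max(cv2.findContours(r["region"].astype(np.uint8),0,2)[0],key=len)
        g=ground(p,c[:,0,:],z)[:,:2].astype(np.float32)
        (cx,cy),(w,h),a=cv2.minAreaRect(g)
        if h>w: a-=90
        out.append((round(r["score"],2),np.round([cx,cy],4),np.round(sorted([w,h]),3),round(a%180,1),np.round(cv2.minEnclosingCircle(g)[0],4)))
    return out
def frame(near,far):
    d=(far-near); d/=np.linalg.norm(d); return (near+far)/2,d,np.array([-d[1],d[0]])
E
python3 - <<'E'
from h import *
p=eyes.capture("top")
for th,z in(("tub_near",.036),("tub_far",.036),("pack",.022),("ink_pad",.017)):
    for r in rects(p,th,z): print(th,*r)
# dark-blob circles for tubs
q=cv2.resize(p["frame"],None,fx=4,fy=4,interpolation=2)[560:960,960:1520]
cv2.imwrite("pics/crop.png",q)
E
```

```text
tub_near 0.95 [0.4128 0.0543] [0.058 0.058] 90.5 [0.4128 0.0539]
tub_far 0.65 [0.5295 0.0931] [0.059 0.059] 0.4 [0.5304 0.093 ]
pack 0.72 [0.356  0.3732] [0.057 0.084] 136.4 [0.3578 0.3739]
pack 0.63 [0.4158 0.1749] [0.056 0.087] 80.3 [0.4163 0.175 ]
ink_pad 0.91 [ 0.5336 -0.0967] [0.078 0.118] 21.4 [ 0.5326 -0.0968]
```

View pics/crop.png

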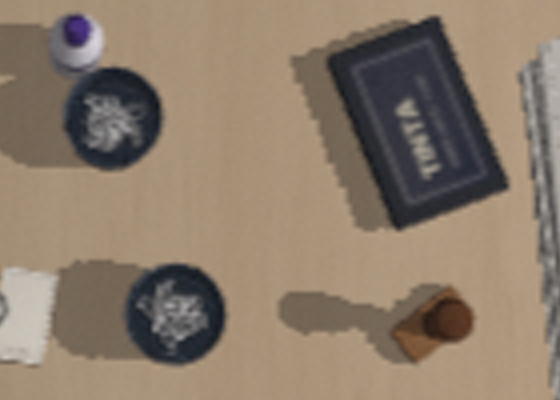

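```bash
cat >> h.py <<'E'
G,LX,LY=frame(np.array([.4128,.0541]),np.array([.5298,.0930]))
LA=np.degrees(np.arctan2(LX[1],LX[0]))
def lane(w): w=np.array(w)-G; return np.array([w@LX,w@LY])
def go(xy,z,jaw=None,s=None):
    "tool-frame travel mm and turn deg to world xy,z with jaw (tool y) heading in deg"
    s=s or monitor.read_state(); R=cv2.Rodrigues(np.array(s["orientation"]))[0]
    d=R.T@(np.array([*xy,z])-s["tcp_pos"])*1000
    h=np.degrees(np.arctan2(R[1,1],R[0,1]))
    print("travel",np.round(d,1),"turn",None if jaw is None else round(-((jaw-h+90)%180-90),1),"jaw",round(h,1),"tilt",np.round(R[:,2],3),"lane tcp",np.round(lane(s["tcp_pos"][:2])*1000,1),"z",s["tcp_pos"][2],"F",np.round(s["contact_force"],1),"w",s["gripper_width"],"t",s["time"])
E
python3 - <<'E'
from h import *
print(G,LA,lane([.416,.175]),lane([.5336,-.0967]))
go([.416,.175],.12,-9.7)
E
```

```text
[0.4713  0.07355] 18.390863851232073 [-0.02046838  0.1137156 ] [ 0.00540462 -0.18121022]
travel [-333.2 -370.7   87.9] turn 80.1 jaw 70.4 tilt [ 0.  0. -1.] lane tcp [-55.1 611. ] z 0.20791533782053193 F [-0.2 -0.5  0.3] w 1.0000926455466077 t 0.85
```

Request:
jog_arm(
  series=[
    {"travel": [-33, -37, 0], "turn": 8},
    {"travel": [-66, -74, 0], "turn": 16},
    {"travel": [-99, -111, 5], "turn": 24},
    {"travel": [-132, -148, 15], "turn": 32},
    {"travel": [-165, -185, 25], "turn": 40},
    {"travel": [-200, -222, 40], "turn": 48},
    {"travel": [-233, -259, 55], "turn": 56},
    {"travel": [-266, -296, 65], "turn": 64},
    {"travel": [-300, -333, 75], "turn": 72},
    {"travel": [-333, -371, 88], "turn": 80},
  ],
  fingers=-1,
)

```text
time: 1.85
tcp_pos: [0.4131, 0.182, 0.1227]
orientation: [2.404, 2.021, 0.003]
contact_force: [1.7, 0.5, 0.2]
gripper_width: 1.001
```

Request:
jog_arm(
  series=[
    {"travel": [0, 0, 0], "turn": 0},
    {"travel": [0, 0, 0], "turn": 0},
    {"travel": [0, 0, 0], "turn": 0},
    {"travel": [0, 0, 0], "turn": 0},
    {"travel": [0, 0, 0], "turn": 0},
    {"travel": [0, 0, 0], "turn": 0},
    {"travel": [0, 0, 0], "turn": 0},
    {"travel": [0, 0, 0], "turn": 0},
    {"travel": [0, 0, 0], "turn": 0},
    {"travel": [0, 0, 0], "turn": 0},
  ],
)

```text
time: 2.85
tcp_pos: [0.4121, 0.1836, 0.1222]
orientation: [-2.399, -2.028, 0.0]
contact_force: [-0.1, -0.7, -0.4]
gripper_width: 1.003
```

```bash
python3 - <<'E'
from h import *
go([.416,.175],.008,-9.7)
for n in("top","wrist"):
    p=eyes.capture(n)
    for r in rects(p,"pack",.022): print(n,*r)
s=monitor.read_state();R=cv2.Rodrigues(np.array(s["orientation"]))[0]
# predicted finger pads at desk level
X=[np.array([*s["tcp_pos"][:2],.022])+R[:,1]*k for k in(-.0425,0,.0425)]
for u in proj(p,X): cv2.circle(p["frame"],tuple(map(int,u)),3,(0,0,255),-1)
cv2.imwrite("pics/wrist1.png",p["frame"])
E
```

```text
travel [ -7.9   5.3 114.2] turn 0.1 jaw -9.6 tilt [-0. -0. -1.] lane tcp [-21.4 123.1] z 0.12224489478405307 F [-0.1 -0.7 -0.4] w 1.0032624869763918 t 2.85
top 0.85 [0.3559 0.3758] [0.061 0.087] 136.1 [0.3562 0.3769]
top 0.52 [0.4019 0.1554] [0.036 0.044] 90.5 [0.3987 0.1559]
wrist 0.74 [0.4179 0.1783] [0.058 0.095] 80.4 [0.4168 0.178 ]
wrist 0.72 [0.3644 0.3374] [0.022 0.049] 170.4 [0.3661 0.3477]
wrist 0.39 [0.4155 0.0529] [0.065 0.086] 74.0 [0.4126 0.0536]
```

View pics/wrist1.png

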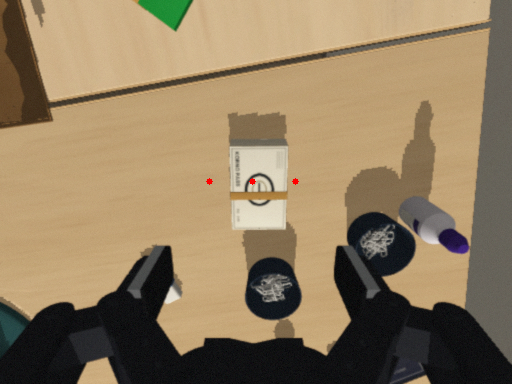

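The wrist view shows the pack at (259,185), about 1 mm from the top-view estimate. The tubs are at (272,288) and (381,243), and the open fingers are clear. I'll lower them around the pack.

Request:
jog_arm(
  series=[
    {"travel": [-2, 1, 10], "turn": 0},
    {"travel": [-4, 3, 25], "turn": 0},
    {"travel": [-7, 6, 45], "turn": 0},
    {"travel": [-7, 6, 65], "turn": 0},
    {"travel": [-7, 6, 80], "turn": 0},
    {"travel": [-7, 6, 95], "turn": 0},
    {"travel": [-7, 6, 105], "turn": 0},
    {"travel": [-7, 6, 112], "turn": 0},
    {"travel": [-7, 6, 117], "turn": 0},
    {"travel": [-7, 6, 117], "turn": 0},
  ],
)

```text
time: 4.05
tcp_pos: [0.4166, 0.1756, 0.0048]
orientation: [-2.399, -2.028, 0.001]
contact_force: [0.5, -0.6, -0.5]
gripper_width: 1.0
```

Request:
jog_arm(
  series=[
    {"travel": [0, 0, 0], "turn": 0},
    {"travel": [0, 0, 0], "turn": 0},
    {"travel": [0, 0, 0], "turn": 0},
    {"travel": [0, 0, 0], "turn": 0},
    {"travel": [0, 0, 0], "turn": 0},
    {"travel": [0, 0, 0], "turn": 0},
    {"travel": [0, 0, 0], "turn": 0},
    {"travel": [0, 0, 0], "turn": 0},
    {"travel": [0, 0, 0], "turn": 0},
    {"travel": [0, 0, 0], "turn": 0},
  ],
  fingers=-0.45,
  squeeze=20,
)

```text
time: 5.05
tcp_pos: [0.4169, 0.1757, 0.0052]
orientation: [2.399, 2.028, -0.0]
contact_force: [0.2, 0.6, 0.4]
gripper_width: 0.723
```

```bash
python3 - <<'E'
from h import *
go(G+LY*.115,.005,LA)
E
```

```text
travel [ 9.9 16.7  0.2] turn -28.0 jaw -9.6 tilt [-0. -0. -1.] lane tcp [-19.4 114.1] z 0.005225093703039328 F [0.2 0.6 0.4] w 0.7228219389885129 t 5.05
```

Request:
jog_arm(
  series=[
    {"travel": [0, 0, 0], "turn": 0},
    {"travel": [0, 0, 0], "turn": 0},
    {"travel": [1, 2, 0], "turn": -4},
    {"travel": [2, 5, 0], "turn": -8},
    {"travel": [4, 8, 0], "turn": -13},
    {"travel": [6, 11, 0], "turn": -18},
    {"travel": [8, 14, 0], "turn": -23},
    {"travel": [10, 17, 0], "turn": -28},
    {"travel": [10, 17, 0], "turn": -32},
    {"travel": [10, 17, 0], "turn": -32},
  ],
  fingers=-0.36,
)

```text
time: 6.05
tcp_pos: [0.4354, 0.1828, 0.0053]
orientation: [1.747, 2.611, 0.0]
contact_force: [-1.2, -0.4, -0.6]
gripper_width: 0.684
```

Request:
jog_arm(
  series=[
    {"travel": [0, 0, 0], "turn": 0},
    {"travel": [0, 0, 0], "turn": 0},
    {"travel": [0, 0, 0], "turn": 0},
    {"travel": [0, 0, 0], "turn": 0},
    {"travel": [0, 0, 0], "turn": 0},
    {"travel": [0, 0, -15], "turn": 0},
    {"travel": [0, 0, -40], "turn": 0},
    {"travel": [0, 0, -70], "turn": 0},
    {"travel": [0, 0, -100], "turn": 0},
    {"travel": [0, 0, -100], "turn": 0},
  ],
  fingers=-1,
)

```text
time: 7.05
tcp_pos: [0.4391, 0.1841, 0.11]
orientation: [1.744, 2.606, 0.012]
contact_force: [0.5, 0.2, 0.5]
gripper_width: 1.001
```

```bash
cat >> h.py <<'E'
def pk(n="wrist"):
    p=eyes.capture(n)
    for r in rects(p,"pack",.022):
        print(n,*r,"lane",np.round(lane(r[1])*1000,1),"ang",round(r[3]-90-LA,1))
    return p
E
python3 - <<'E'
from h import *
go(G+LY*(.115+.0455+.011+.012),.1,LA); pk(); pk("top"); pk("scene")
E
```

```text
travel [68.6  0.4 10. ] turn 4.0 jaw 22.4 tilt [ 0.009  0.003 -1.   ] lane tcp [  4.3 115.1] z 0.11004519666265154 F [0.5 0.2 0.5] w 1.0008135763488493 t 7.05
wrist 0.65 [0.4175 0.1782] [0.057 0.094] 80.9 [0.4173 0.178 ] lane [-18.  116.3] ang -27.5
wrist 0.34 [0.4203 0.0548] [0.049 0.085] 97.8 [0.4108 0.0538] lane [-54.3  -1.7] ang -10.6
top 0.6 [0.3555 0.3737] [0.057 0.085] 136.4 [0.3553 0.3726] lane [-15.2 321.4] ang 28.0
top 0.57 [0.4118 0.1434] [0.034 0.056] 0.5 [0.412  0.1461] lane [-34.4  85.1] ang -107.9
scene 0.68 [0.3499 0.379 ] [0.064 0.102] 136.4 [0.3512 0.3795] lane [-18.8 328.2] ang 28.0
scene 0.56 [0.4086 0.1811] [0.073 0.098] 81.2 [0.4088 0.1811] lane [-25.6 121.8] ang -27.2
```

```bash
python3 - <<'E'
from h import *
go([.358,.156],.06,0)
E
```

```text
travel [  4.7 -80.2  43.9] turn 22.4 jaw 22.4 tilt [-0.003 -0.001 -1.   ] lane tcp [ -1.1 114.9] z 0.10369772030935462 F [ 0.1 -1.2  0.2] w 0.9979519357940864 t 7.35
```

Request:
jog_arm(
  series=[
    {"travel": [1, -12, 0], "turn": 5},
    {"travel": [2, -26, 0], "turn": 10},
    {"travel": [3, -40, 0], "turn": 15},
    {"travel": [4, -55, 0], "turn": 20},
    {"travel": [5, -70, 5], "turn": 22},
    {"travel": [5, -80, 20], "turn": 22},
    {"travel": [5, -80, 40], "turn": 22},
    {"travel": [5, -80, 60], "turn": 22},
    {"travel": [5, -80, 75], "turn": 22},
    {"travel": [5, -80, 75], "turn": 22},
  ],
  fingers=1,
)

```text
time: 8.35
tcp_pos: [0.3562, 0.1557, 0.0272]
orientation: [-2.211, -2.227, 0.01]
contact_force: [-0.6, -0.6, 0.3]
gripper_width: 0.001
```

Request:
jog_arm(
  series=[
    {"travel": [0, 0, 5], "turn": 0},
    {"travel": [0, 0, 10], "turn": 0},
    {"travel": [0, 0, 15], "turn": 0},
    {"travel": [0, 0, 20], "turn": 0},
    {"travel": [0, 0, 21], "turn": 0},
    {"travel": [0, 0, 21], "turn": 0},
    {"travel": [0, 0, 21], "turn": 0},
    {"travel": [0, 0, 21], "turn": 0},
    {"travel": [0, 0, 21], "turn": 0},
    {"travel": [0, 0, 21], "turn": 0},
  ],
)

```text
time: 9.35
tcp_pos: [0.3596, 0.1569, 0.0094]
orientation: [2.213, 2.229, 0.001]
contact_force: [0.3, 0.3, 0.4]
gripper_width: 0.003
```

```bash
python3 - <<'E'
from h import *
go([.358,.156],.008,0)
p=pk("scene"); pk(); 
cv2.imwrite("pics/s2.png",cv2.resize(p["frame"][130:330,130:400],None,fx=2.8,fy=2.8))
E
```

```text
travel [-0.9 -1.6  1.4] turn 0.4 jaw 0.4 tilt [ 0.  0. -1.] lane tcp [-79.7 114.4] z 0.009426171007089396 F [0.3 0.3 0.4] w 0.002927597825429746 t 9.35
scene 0.66 [0.3502 0.3792] [0.065 0.101] 135.9 [0.3512 0.3795] lane [-18.5 328.2] ang 27.5
scene 0.56 [0.4106 0.1868] [0.074 0.08 ] 79.7 [0.4091 0.1879] lane [-21.9 126.6] ang -28.7
wrist 0.92 [0.4149 0.1773] [0.062 0.092] 81.1 [0.4145 0.1778] lane [-20.8 116.2] ang -27.3
```

View pics/s2.png

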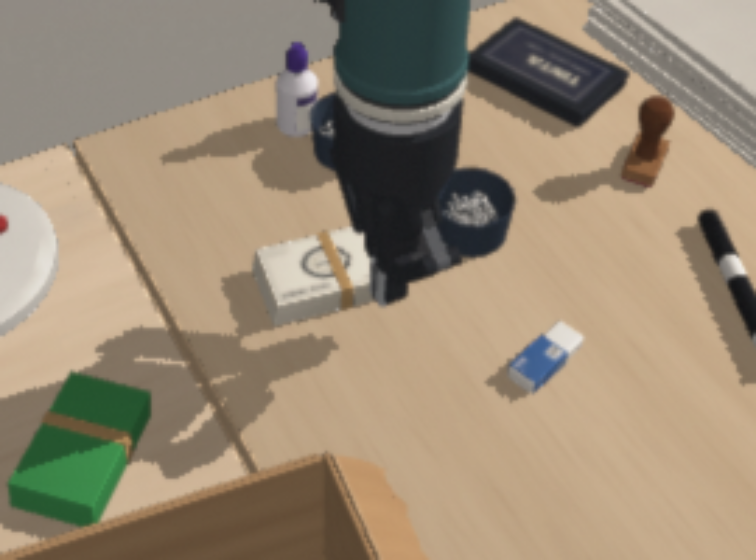

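```bash
python3 - <<'E'
from h import *
p=eyes.capture("scene"); s=monitor.read_state()
for z in (0,.0094,.02,.03,.04,.05):
    print(z,np.round((proj(p,[*s["tcp_pos"][:2],z])[0]-[130,130])*2.8))
for r in rects(p,"tub_near",.036): print(r)
E
```

```text
0 [386. 327.]
0.0094 [387. 319.]
0.02 [387. 309.]
0.03 [388. 299.]
0.04 [388. 289.]
0.05 [389. 279.]
(0.98, array([0.3987, 0.0613]), array([0.053, 0.089]), 148.7, array([0.3993, 0.0624]))
(0.62, array([0.3992, 0.1905]), array([0.071, 0.083]), 81.3, array([0.4014, 0.1917]))
```

The closed tips show near row 300, which puts them at z of about 0.028, some 19 mm above the reported TCP. That explains why the earlier turn passed over the pack. I'll go lower in small steps and watch the force.

Request:
jog_arm(
  series=[
    {"travel": [0, 0, 2], "turn": 0},
    {"travel": [0, 0, 4], "turn": 0},
    {"travel": [0, 0, 6], "turn": 0},
    {"travel": [0, 0, 8], "turn": 0},
    {"travel": [0, 0, 9], "turn": 0},
    {"travel": [0, 0, 9], "turn": 0},
    {"travel": [0, 0, 9], "turn": 0},
    {"travel": [0, 0, 9], "turn": 0},
    {"travel": [0, 0, 9], "turn": 0},
    {"travel": [0, 0, 9], "turn": 0},
  ],
)

```text
time: 10.65
tcp_pos: [0.3595, 0.1569, 0.0004]
orientation: [2.213, 2.229, 0.0]
contact_force: [0.6, 0.2, 0.0]
gripper_width: 0.004
```

```bash
python3 - <<'E'
from h import *
go([.358,.156],.008,0)
p=eyes.capture("scene"); s=monitor.read_state()
for z in (0,.01,.02,.03): print(z,np.round((proj(p,[*s["tcp_pos"][:2],z])[0]-[200,180])*6))
cv2.imwrite("pics/s3.png",cv2.resize(p["frame"][180:280,200:320],None,fx=6,fy=6,interpolation=2))
E
```

```text
travel [-0.9 -1.5 -7.6] turn 0.4 jaw 0.4 tilt [ 0.  0. -1.] lane tcp [-79.8 114.4] z 0.00035188034338749785 F [0.6 0.2 0. ] w 0.0036298272864955274 t 10.65
0 [408. 402.]
0.01 [409. 382.]
0.02 [410. 361.]
0.03 [411. 341.]
```

View pics/s3.png

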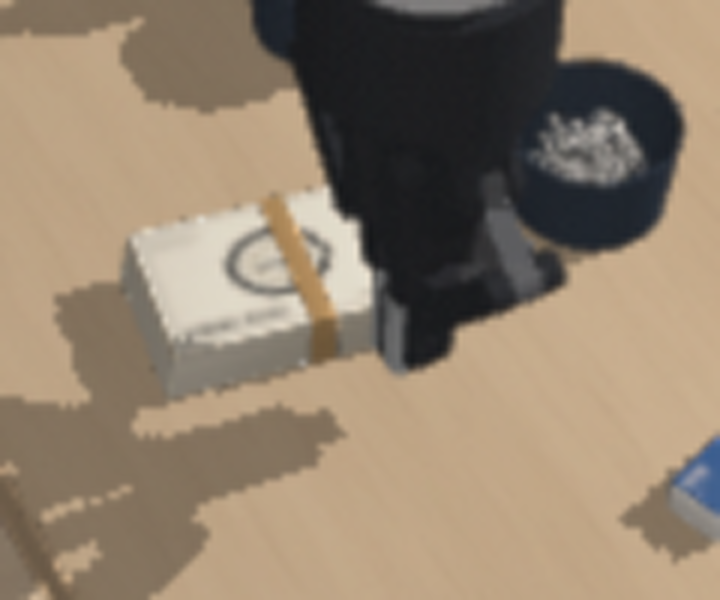

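The tip bottom is at (405,372), which is about 16 mm above the desk. I'll go down another 9 mm.

Request:
jog_arm(
  series=[
    {"travel": [0, 0, 2], "turn": 0},
    {"travel": [0, 0, 4], "turn": 0},
    {"travel": [0, 0, 6], "turn": 0},
    {"travel": [0, 0, 8], "turn": 0},
    {"travel": [0, 0, 9], "turn": 0},
    {"travel": [0, 0, 9], "turn": 0},
    {"travel": [0, 0, 9], "turn": 0},
    {"travel": [0, 0, 9], "turn": 0},
    {"travel": [0, 0, 9], "turn": 0},
    {"travel": [0, 0, 9], "turn": 0},
  ],
)

```text
time: 11.7
tcp_pos: [0.3595, 0.1569, -0.0087]
orientation: [2.213, 2.229, 0.0]
contact_force: [-0.1, -0.7, 0.4]
gripper_width: 0.001
```

```bash
python3 - <<'E'
from h import *
go([.395,.150],-.009,10); pk()
E
```

```text
travel [-7.2 35.4  0.4] turn -9.6 jaw 0.4 tilt [ 0.  0. -1.] lane tcp [-79.8 114.3] z -0.0086554019663619 F [-0.1 -0.7  0.4] w 0.001440196004246356 t 11.7
wrist 0.68 [0.4146 0.1776] [0.062 0.093] 80.7 [0.414  0.1774] lane [-21.  116.6] ang -27.7
```

Request:
jog_arm(
  series=[
    {"travel": [-5, 3, 0], "turn": 0},
    {"travel": [-7, 6, 0], "turn": 0},
    {"travel": [-7, 9, 0], "turn": 0},
    {"travel": [-7, 12, 0], "turn": -1},
    {"travel": [-7, 15, 0], "turn": -2},
    {"travel": [-7, 18, 0], "turn": -4},
    {"travel": [-7, 21, 0], "turn": -5},
    {"travel": [-7, 24, 0], "turn": -6},
    {"travel": [-7, 27, 0], "turn": -7},
    {"travel": [-7, 27, 0], "turn": -7},
  ],
)

```text
time: 12.8
tcp_pos: [0.3871, 0.1502, -0.0086]
orientation: [2.073, 2.361, 0.001]
contact_force: [-0.3, -0.5, 1.1]
gripper_width: 0.004
```

```bash
python3 - <<'E'
from h import *
go([.395,.150],-.009,10); pk(); pk("scene")
E
```

```text
travel [-1.2  7.8  0.4] turn -2.6 jaw 7.4 tilt [ 0.  0. -1.] lane tcp [-55.7  99.3] z -0.008638865162725794 F [-0.3 -0.5  1.1] w 0.0035027550624056763 t 12.8
wrist 0.89 [0.4235 0.1806] [0.06  0.093] 89.5 [0.4231 0.1809] lane [-11.6 116.7] ang -18.9
scene 0.96 [0.4161 0.1899] [0.073 0.087] 88.9 [0.4154 0.1921] lane [-15.7 127.8] ang -19.5
scene 0.7 [0.3499 0.3786] [0.064 0.101] 135.1 [0.3512 0.3795] lane [-19.  327.8] ang 26.7
```

Request:
jog_arm(
  series=[
    {"travel": [-3, -3, 0], "turn": 0},
    {"travel": [-7, -3, 0], "turn": 0},
    {"travel": [-10, 0, 0], "turn": 0},
    {"travel": [-10, 3, 0], "turn": 0},
    {"travel": [-10, 6, 0], "turn": -2},
    {"travel": [-10, 9, 0], "turn": -4},
    {"travel": [-10, 12, 0], "turn": -6},
    {"travel": [-10, 15, 0], "turn": -8},
    {"travel": [-10, 17, 0], "turn": -9},
    {"travel": [-10, 17, 0], "turn": -9},
  ],
)

```text
time: 14.0
tcp_pos: [0.4052, 0.1424, -0.0087]
orientation: [1.882, 2.515, 0.001]
contact_force: [0.6, 0.0, 0.2]
gripper_width: 0.002
```

```bash
python3 - <<'E'
from h import *
go([.395,.150],-.009,10); pk(); pk("scene")
E
```

```text
travel [10.2 -7.7  0.3] turn 6.4 jaw 16.4 tilt [ 0.  0. -1.] lane tcp [-41.   86.2] z -0.008655950475954362 F [0.6 0.  0.2] w 0.0015253772762951028 t 14.0
wrist 0.84 [0.4315 0.1869] [0.059 0.091] 102.8 [0.4312 0.1868] lane [ -2.  120.1] ang -5.6
wrist 0.68 [0.5402 0.1177] [0.018 0.092] 161.5 [0.5379 0.1107] lane [79.3 20.2] ang 53.1
scene 0.87 [0.4243 0.191 ] [0.068 0.101] 103.8 [0.4249 0.191 ] lane [ -7.5 126.3] ang -4.6
scene 0.66 [0.3505 0.3791] [0.065 0.103] 135.0 [0.3512 0.3796] lane [-18.2 328.1] ang 26.6
```

Request:
jog_arm(
  series=[
    {"travel": [0, 1, 0], "turn": 0},
    {"travel": [0, 2, 0], "turn": 0},
    {"travel": [0, 3, 0], "turn": 0},
    {"travel": [0, 4, 0], "turn": 0},
    {"travel": [0, 5, 0], "turn": -1},
    {"travel": [0, 5, 0], "turn": -2},
    {"travel": [0, 5, 0], "turn": -2},
    {"travel": [0, 3, 0], "turn": -2},
    {"travel": [0, -5, 0], "turn": -2},
    {"travel": [0, -15, 0], "turn": -2},
  ],
)

```text
time: 15.2
tcp_pos: [0.3897, 0.1379, -0.0088]
orientation: [-1.837, -2.548, 0.0]
contact_force: [0.4, 0.1, -0.1]
gripper_width: -0.003
```

Request:
jog_arm(
  series=[
    {"travel": [0, -3, -5], "turn": 0},
    {"travel": [0, -5, -20], "turn": 0},
    {"travel": [0, -5, -40], "turn": 0},
    {"travel": [0, -5, -65], "turn": 0},
    {"travel": [0, -5, -90], "turn": 0},
    {"travel": [0, -5, -100], "turn": 0},
    {"travel": [0, -5, -100], "turn": 0},
    {"travel": [0, -5, -100], "turn": 0},
    {"travel": [0, -5, -100], "turn": 0},
    {"travel": [0, -5, -100], "turn": 0},
  ],
  fingers=0.5,
)

```text
time: 16.2
tcp_pos: [0.3844, 0.1362, 0.0899]
orientation: [-1.836, -2.547, 0.003]
contact_force: [0.1, -0.6, 0.3]
gripper_width: 0.251
```

```bash
python3 - <<'E'
from h import *
pk(); pk("scene"); go(G+LY*(.120+.0455+.011+.018),.090,LA)
E
```

```text
wrist 0.65 [0.4326 0.1888] [0.06  0.091] 105.7 [0.4325 0.189 ] lane [ -0.4 121.6] ang -2.7
scene 0.69 [0.4263 0.192 ] [0.07  0.104] 106.4 [0.4279 0.1929] lane [ -5.3 126.6] ang -2.0
scene 0.63 [0.3505 0.3791] [0.065 0.102] 135.4 [0.3512 0.3795] lane [-18.2 328.1] ang 27.0
travel [107.7  62.    0.6] turn 0.0 jaw 18.4 tilt [-0.001 -0.    -1.   ] lane tcp [-61.9  86.8] z 0.09066671505350415 F [-0.2  0.3 -0.1] w 0.24815299703149304 t 16.4
```

Request:
jog_arm(
  series=[
    {"travel": [20, 10, 0], "turn": 0},
    {"travel": [45, 25, 0], "turn": 0},
    {"travel": [70, 40, 0], "turn": 0},
    {"travel": [95, 55, 0], "turn": 0},
    {"travel": [110, 63, 0], "turn": 0},
    {"travel": [110, 63, 10], "turn": 0},
    {"travel": [110, 63, 30], "turn": 0},
    {"travel": [110, 63, 50], "turn": 0},
    {"travel": [110, 63, 65], "turn": 0},
    {"travel": [110, 63, 70], "turn": 0},
  ],
)

```text
time: 17.4
tcp_pos: [0.4081, 0.2585, 0.0186]
orientation: [-1.837, -2.546, 0.008]
contact_force: [0.8, -0.6, 0.2]
gripper_width: 0.247
```

Request:
jog_arm(
  series=[
    {"travel": [0, 0, 7], "turn": 0},
    {"travel": [0, 0, 14], "turn": 0},
    {"travel": [0, 0, 20], "turn": 0},
    {"travel": [0, 0, 25], "turn": 0},
    {"travel": [0, 0, 29], "turn": 0},
    {"travel": [0, 0, 29], "turn": 0},
    {"travel": [0, 0, 29], "turn": 0},
    {"travel": [0, 0, 29], "turn": 0},
    {"travel": [0, 0, 29], "turn": 0},
    {"travel": [0, 0, 29], "turn": 0},
  ],
)

```text
time: 18.4
tcp_pos: [0.4108, 0.2609, -0.0075]
orientation: [1.837, 2.548, 0.001]
contact_force: [-0.2, -0.4, -0.7]
gripper_width: 0.248
```

```bash
python3 - <<'E'
from h import *
go(G+LY*.08,-.009,LA); p=pk("scene"); pk("top")
cv2.imwrite("pics/s4.png",cv2.resize(p["frame"][130:280,170:350],None,fx=4,fy=4,interpolation=2))
E
```

```text
travel [-116.9   -1.7    1.5] turn 0.0 jaw 18.4 tilt [ 0.  0. -1.] lane tcp [  1.7 196.9] z -0.007478878576361356 F [-0.2 -0.4 -0.7] w 0.2480430259958862 t 18.4
scene 0.78 [0.3499 0.379 ] [0.064 0.102] 136.5 [0.3516 0.3803] lane [-18.8 328.2] ang 28.1
scene 0.63 [0.4264 0.1924] [0.067 0.1  ] 105.8 [0.4261 0.1928] lane [ -5.1 126.9] ang -2.6
top 0.96 [0.4343 0.1854] [0.059 0.082] 104.6 [0.4352 0.1838] lane [  0.2 117.8] ang -3.8
top 0.64 [0.3533 0.3483] [0.017 0.054] 136.1 [0.3509 0.3458] lane [-25.3 297.9] ang 27.7
```

View pics/s4.png

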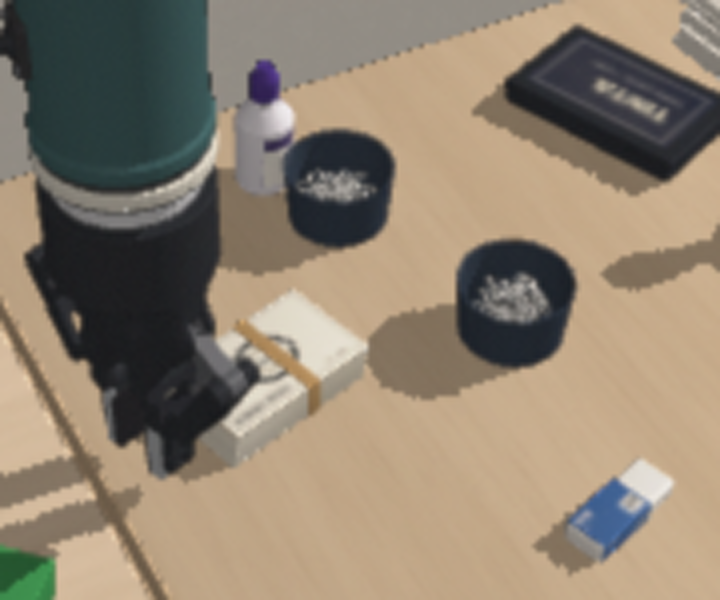

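The fingers are low behind the rear end of the pack, and the pack lines up with the gap between the tubs at (338,190) and (515,300). I'll push along the lane now.

Request:
jog_arm(
  series=[
    {"travel": [-7, 0, 1], "turn": 0},
    {"travel": [-14, 0, 1], "turn": 0},
    {"travel": [-21, 0, 1], "turn": 0},
    {"travel": [-28, 0, 1], "turn": 0},
    {"travel": [-35, 0, 1], "turn": 0},
    {"travel": [-42, 0, 1], "turn": 0},
    {"travel": [-49, 0, 1], "turn": 0},
    {"travel": [-56, 0, 1], "turn": 0},
    {"travel": [-63, 0, 1], "turn": 0},
    {"travel": [-66, 0, 1], "turn": 0},
  ],
)

```text
time: 19.6
tcp_pos: [0.4316, 0.1975, -0.0087]
orientation: [1.838, 2.548, 0.0]
contact_force: [0.1, 0.0, -0.7]
gripper_width: 0.25
```

```bash
python3 - <<'E'
from h import *
go(G+LY*.08,-.009,LA); pk("scene");pk("top"); pk()
E
```

```text
travel [-50.2  -1.5   0.3] turn -0.0 jaw 18.4 tilt [ 0. -0. -1.] lane tcp [  1.5 130.2] z -0.008704943053679755 F [ 0.1  0.  -0.7] w 0.24996133596641837 t 19.6
scene 0.8 [0.3503 0.3794] [0.064 0.101] 135.4 [0.3516 0.3803] lane [-18.3 328.4] ang 27.0
scene 0.7 [0.4311 0.1365] [0.057 0.119] 139.4 [0.4422 0.1496] lane [-18.3  72.4] ang 31.0
top 0.59 [0.4582 0.1144] [0.035 0.059] 18.9 [0.4586 0.1145] lane [ 0.5 42.9] ang -89.5
top 0.57 [0.3549 0.3744] [0.061 0.087] 136.4 [0.3557 0.3748] lane [-15.5 322.2] ang 28.0
wrist 0.77 [0.4429 0.1687] [0.035 0.064] 106.6 [0.4415 0.1685] lane [ 3.1 99.3] ang -1.8
```

Request:
jog_arm(
  series=[
    {"travel": [-7, 0, 0], "turn": 0},
    {"travel": [-14, 0, 0], "turn": 0},
    {"travel": [-21, 0, 0], "turn": 0},
    {"travel": [-28, 0, 0], "turn": 0},
    {"travel": [-35, 0, 0], "turn": 0},
    {"travel": [-42, 0, 0], "turn": 0},
    {"travel": [-49, 0, 0], "turn": 0},
    {"travel": [-56, 0, 0], "turn": 0},
    {"travel": [-63, 0, 0], "turn": 0},
    {"travel": [-65, 0, 0], "turn": 0},
  ],
)

```text
time: 20.9
tcp_pos: [0.4522, 0.1358, -0.0087]
orientation: [1.838, 2.548, -0.0]
contact_force: [-1.2, 0.4, 0.5]
gripper_width: 0.25
```

```bash
python3 - <<'E'
from h import *
go(G+LY*-.028,-.009,LA); pk("top"); p=pk("scene")
cv2.imwrite("pics/s5.png",cv2.resize(p["frame"][110:260,200:380],None,fx=4,fy=4,interpolation=2))
E
```

```text
travel [-93.1  -1.4   0.3] turn -0.0 jaw 18.4 tilt [ 0. -0. -1.] lane tcp [ 1.5 65.1] z -0.008734498087788894 F [-1.2  0.4  0.5] w 0.24997089482605406 t 20.9
top 0.63 [0.356  0.3744] [0.059 0.086] 136.4 [0.3554 0.3738] lane [-14.5 321.9] ang 28.0
top 0.45 [0.4492 0.084 ] [0.019 0.046] 108.9 [0.4452 0.0826] lane [-17.7  16.9] ang 0.5
scene 0.58 [0.452  0.0774] [0.043 0.117] 135.6 [0.4628 0.0885] lane [-17.1   9.7] ang 27.2
scene 0.58 [0.3502 0.3794] [0.066 0.103] 135.4 [0.3514 0.3798] lane [-18.4 328.4] ang 27.0
```

View pics/s5.png

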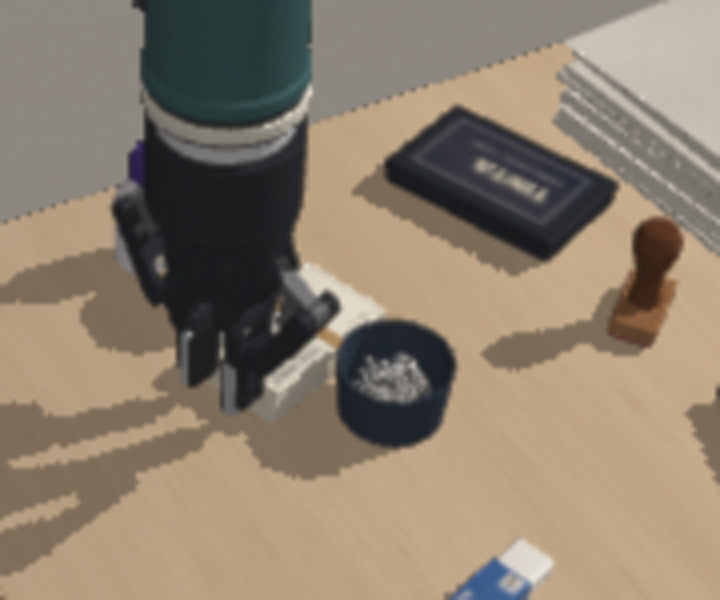

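The pack is entering the gap straight. I'll do a shorter step next and watch the force while the knuckles pass over the near tub.

Request:
jog_arm(
  series=[
    {"travel": [-4, 0, 0], "turn": 0},
    {"travel": [-8, 0, 0], "turn": 0},
    {"travel": [-12, 0, 0], "turn": 0},
    {"travel": [-16, 0, 0], "turn": 0},
    {"travel": [-20, 0, 0], "turn": 0},
    {"travel": [-24, 0, 0], "turn": 0},
    {"travel": [-28, 0, 0], "turn": 0},
    {"travel": [-32, 0, 0], "turn": 0},
    {"travel": [-36, 0, 0], "turn": 0},
    {"travel": [-40, 0, 0], "turn": 0},
  ],
)

```text
time: 22.1
tcp_pos: [0.4647, 0.0982, -0.0087]
orientation: [1.837, 2.548, -0.0]
contact_force: [0.2, 0.7, 0.1]
gripper_width: 0.249
```

Request:
jog_arm(
  series=[
    {"travel": [-4, 0, 0], "turn": 0},
    {"travel": [-8, 0, 0], "turn": 0},
    {"travel": [-12, 0, 0], "turn": 0},
    {"travel": [-16, 0, 0], "turn": 0},
    {"travel": [-20, 0, 0], "turn": 0},
    {"travel": [-24, 0, 0], "turn": 0},
    {"travel": [-28, 0, 0], "turn": 0},
    {"travel": [-31, 0, 0], "turn": 0},
    {"travel": [-33, 0, 0], "turn": 0},
    {"travel": [-33, 0, 0], "turn": 0},
  ],
)

```text
time: 23.1
tcp_pos: [0.4751, 0.067, -0.0087]
orientation: [1.838, 2.548, -0.0]
contact_force: [-0.4, -0.8, 0.7]
gripper_width: 0.248
```

```bash
python3 - <<'E'
from h import *
go(G+LY*-.028,-.009,LA); pk("scene")
p=pk("top")
for th,z in(("ink_pad",.017),("stamp",.0),("bottle",0)):
  for r in rects(p,th,z): print(th,*r,lane(r[1]))
cv2.imwrite("pics/t6.png",cv2.resize(p["frame"][110:260,240:400],None,fx=4,fy=4,interpolation=2))
E
```

```text
travel [-20.6  -1.6   0.3] turn 0.0 jaw 18.4 tilt [ 0. -0. -1.] lane tcp [ 1.6 -7.4] z -0.008699269331886306 F [-0.4 -0.8  0.7] w 0.2479713435838613 t 23.1
scene 0.89 [0.4695 0.0038] [0.028 0.088] 112.9 [0.4759 0.0063] lane [-23.7 -65.6] ang 4.5
scene 0.85 [0.35   0.3788] [0.067 0.102] 135.9 [0.3514 0.3796] lane [-18.8 327.9] ang 27.5
scene 0.73 [ 0.4151 -0.1109] [0.03 0.11] 132.2 [ 0.4125 -0.1132] lane [-111.5 -157.3] ang 23.8
top 0.77 [0.3557 0.3749] [0.059 0.087] 136.1 [0.3566 0.3763] lane [-14.6 322.4] ang 27.7
top 0.56 [ 0.4768 -0.002 ] [0.015 0.058] 107.6 [ 0.4729 -0.0032] lane [-18.6 -73.4] ang -0.8
ink_pad 0.88 [ 0.5342 -0.0987] [0.075 0.119] 20.1 [ 0.5336 -0.0985] [ 0.00534298 -0.18329737]
stamp 0.27 [ 0.4798 -0.0048] [0.015 0.059] 106.9 [ 0.4757 -0.006 ] [-0.01665337 -0.07703011]
```

View pics/t6.png

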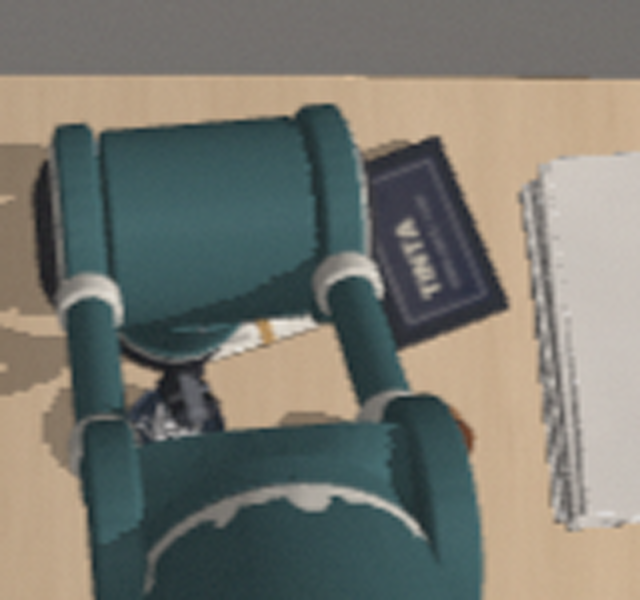

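The band and the robot-side face of the pack show at (265,330), straight along the lane. The pad has not moved. About 30 mm remain, so I'll push 20 mm and back off.

Request:
jog_arm(
  series=[
    {"travel": [-3, 0, 0], "turn": 0},
    {"travel": [-6, 0, 0], "turn": 0},
    {"travel": [-9, 0, 0], "turn": 0},
    {"travel": [-12, 0, 0], "turn": 0},
    {"travel": [-15, 0, 0], "turn": 0},
    {"travel": [-18, 0, 0], "turn": 0},
    {"travel": [-20, 0, 0], "turn": 0},
    {"travel": [-20, 0, 0], "turn": 0},
    {"travel": [-15, 0, 0], "turn": 0},
    {"travel": [-5, 0, 0], "turn": 0},
  ],
)

```text
time: 24.45
tcp_pos: [0.4766, 0.0627, -0.0087]
orientation: [1.839, 2.547, 0.0]
contact_force: [-0.4, 0.4, -0.3]
gripper_width: 0.254
```

Request:
jog_arm(
  series=[
    {"travel": [20, 0, 0], "turn": 0},
    {"travel": [40, 0, 0], "turn": 0},
    {"travel": [60, 0, 0], "turn": 0},
    {"travel": [80, 0, -5], "turn": 0},
    {"travel": [100, 0, -20], "turn": 0},
    {"travel": [120, 0, -45], "turn": 0},
    {"travel": [145, 0, -80], "turn": 0},
    {"travel": [175, 0, -110], "turn": 0},
    {"travel": [210, 0, -130], "turn": 0},
    {"travel": [210, 0, -130], "turn": 0},
  ],
)

```text
time: 25.45
tcp_pos: [0.4113, 0.2669, 0.1254]
orientation: [1.831, 2.55, 0.013]
contact_force: [0.6, 0.5, -0.1]
gripper_width: 0.247
```

```bash
python3 - <<'E'
from h import *
go(G+LY*-.028,-.009,LA); pk("scene")
p=pk("top")
for th,z in(("ink_pad",.017),("stamp",.0),("bottle",0)):
  for r in rects(p,th,z): print(th,*r,lane(r[1]))
cv2.imwrite("pics/t7.png",cv2.resize(p["frame"][110:260,230:400],None,fx=4,fy=4,interpolation=2))
E
```

```text
travel [-230.8   -6.1  133.6] turn 0.3 jaw 18.6 tilt [ 0.006  0.005 -1.   ] lane tcp [  4.1 202.4] z 0.12540452888982193 F [ 0.6  0.5 -0.1] w 0.24738644499221232 t 25.45
scene 0.93 [0.3501 0.3792] [0.065 0.102] 135.1 [0.3512 0.3796] lane [-18.6 328.3] ang 26.7
scene 0.61 [0.493 0.001] [0.068 0.107] 109.1 [0.4988 0.003 ] lane [ -2.3 -75.7] ang 0.7
top 0.63 [ 0.4992 -0.0059] [0.057 0.093] 108.1 [ 0.4999 -0.0054] lane [  1.4 -84.2] ang -0.3
top 0.63 [0.5787 0.1165] [0.027 0.038] 0.3 [0.5787 0.1178] lane [115.5   6.9] ang -108.1
top 0.58 [0.3551 0.3742] [0.057 0.087] 136.1 [0.3566 0.3738] lane [-15.4 322. ] ang 27.7
ink_pad 0.96 [ 0.5337 -0.0965] [0.081 0.122] 21.6 [ 0.5337 -0.098 ] [ 0.00556261 -0.18105198]
stamp 0.8 [ 0.4082 -0.1089] [0.031 0.05 ] 123.1 [ 0.4077 -0.1084] [-0.11743981 -0.1532237 ]
bottle 0.48 [0.5852 0.1139] [0.033 0.042] 0.4 [0.5852 0.1151] [0.12081304 0.00235399]
```

View pics/t7.png

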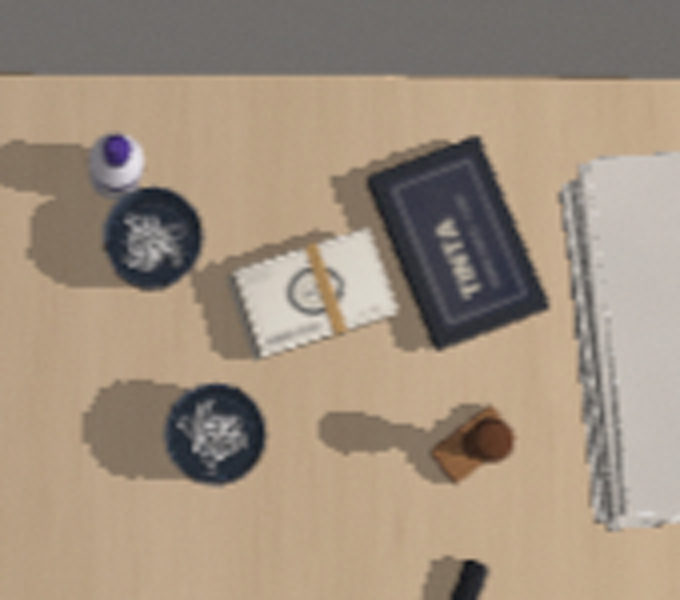

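The last view shows the pack at (315,292), square in front of the middle of the pad. It is about 12 mm from the pad's long side, and nothing else has moved. I'll hand it in.

```bash
python3 -c "
from cell import order; print(order.hand_in())"
```

```text
the job is handed in; nothing more can be done
None
```

I turned the pack square with sideways pushes from the shut fingers, then pushed it from behind with two fingers, endways through the gap, and handed the job in at about 25 s.

**Last top-view check:**

| Check | Measured | Limit |
|---|---|---|
| Pack centre beyond the gap | 84 mm | at least 75 mm |
| Pack's turn from the lane | about 0.3° | – |
| Leading end to the pad's long side | about 13 mm | 0–22 mm |
| Leading end off the pad's middle | about 4 mm | within 30 mm |
| Angle to the pad | about 3–4° | 0.3 rad (17°) |

The pad, hand stamp and ink bottle all measured within about 2 mm of where they started. The arm was raised and touching nothing at hand-in.

**What failed or disagreed:**
- **First turn:** my first try at turning the pack, with open fingers around it, passed over the top and moved nothing.
- **Finger height:** the closed fingertips sit about 16–19 mm above the reported TCP height, which is why that turn missed. I checked this in the scene picture and worked 9 mm below zero in the reported height from then on.
- **Scene camera:** its pack positions differed from the top and wrist views by 4–9 mm, so I used the top and wrist views for position.

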